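# Make up two sampling kits at the laboratory bench

### The arm

A 7-joint arm with a two-finger parallel gripper is mounted at the origin on the work surface. World frame = base frame: x ahead of the robot, y to its left, z up, the work surface at z = 0. Lengths are in m, angles in rad, forces in N, time in s.
With the tool pointing down it reaches from about 0.4 to 0.85 m from the base axis. Payload 10.4 kg.
Tool frame: the origin (TCP) lies at the very end of the fingers, on their centre line; the grasp point (between the pads) lies r.grip_depth behind it (r.grip_depth is the distance from the TCP to the grasp point, in m); y points along the fingers, z is the direction in which the jaws open and shut, and the axes are right-handed (so a half turn about y gives the same grasp; the last joint's range is limited). The gripper opens to 87 mm and grips with 3 to 60 N. Pads are 19 mm wide; open, the fingers measure 117 mm over their backs; the gripper's body (75 mm by 190 mm) begins 51 mm behind the grasp point.
Start: joints at [-1.262, 0.332, -0.065, 1.46, 0.022, 1.35, -0.088], TCP at [0.204, 0.591, 0.223] pointing down, gripper open.
Joint ranges: [-2.6, 2.6], [-0.5, 2.12], [-1.47, 1.34], [0.16, 2.42], [-1.27, 4.41], [0.06, 2.06], [-2.6, 2.6]. Speed limits (rad/s): [2.22, 2.22, 2.79, 2.79, 3.14, 3.14, 3.14].

### API

Orientations are given as a unit quaternion [x, y, z, w].
In Python, from bench import r gives the robot as it stands.
- The arm moves only by the shell command python3 -m jog 'ROWS' [OPENING] [FORCE]. ROWS is JSON, a list of rows, each a list of 6 numbers: the shift along the tool's x, y, z in m, then the turn, a rotation vector about the tool's x, y, z in degrees. A call has 1 to 12 rows; each row shifts and turns the pose as measured when the row begins, along the tool's axes as they then stand; what a row does not reach is not made up. A row lasts 1/12 s, in which the tool goes at most 41.7 mm and 7.16 degrees, less where a joint would pass 70% of its speed; a pose out of reach is approached as far as the arm can. A call with a gripper value outside its range is refused whole. OPENING is the opening, from -1 (shut) to 1 (fully open), so that 0 is half open, set as the call begins (- or left out, the last holds). The fingers move at their own pace and stop on an object; FORCE is the grip in N (left out, the last holds). Time passes only in rows, so rows that do not move let the fingers close. It gives the time, the measured TCP pose, the force and the opening at its end, in the units of the state.
- r.read_state(): the state, without advancing time (a new reading comes with each control period).
- r.camera(name): name is "scene" or "top" or "wrist"; returns a dict with "image" (400x640x3 uint8, red, green, blue), "range_z" (400x640 float32, m along the optical axis (not along the pixel's ray), 0 where there is no reading), "K" (3x3 intrinsics, pixels), "k1" (the pictures are not rectified: a ray, as slopes to the right and down, at radius r is drawn at 1 + k1 r^2 times it, then the intrinsics apply), "R" (3x3) and "t" (3): a world point X has camera coordinates R X + t. Camera axes: x right, y down, z forward; pixel columns grow to the right and rows downward; lengths in m; the calibration is good to about 2 mm. A picture is of the moment at which its call begins.
- r.close_job(): hands the job in, once; it reports no verdict.
The state is a dict: "time": time; "joint_positions": joint angles; "joint_vel": joint speeds; "joint_torque": joint torques, N m; "ee_pos": TCP position; "eef_rot": TCP orientation; "ft_force": force on the tool from outside, world axes, zero at the start; "torque": the same for the moment, N m; "width": finger opening in m.
Only numpy, scipy, OpenCV 4.12 (cv2) and the standard library are available. Lean on these libraries where they do the work, as an engineer would, in place of code of your own. Each camera call takes 0.05 s, during which the arm holds its last target. There are 200 camera calls.

### The job

Make up the two sampling kits from the stock on the bench: the red-capped jar, the amber bottle and the black slide box go into the yellow tray, the blue-capped jar and the white bottle into the pink tray. Stand each piece upright on the tray's floor, one to a pocket (any pocket of the right tray will do), setting it down gently rather than dropping it. Leave the green-capped jar, the flat dish and the glass flask where they are.

Things in the scene. Friction and masses are not known exactly. Their poses are not given: they have to be found in the camera images.
- red_jar_mid (a point): clear-white cylindrical specimen jar with a white paper label and a flat red screw cap, loose, upright: 41 mm diameter, 66 mm tall, about 60 g. Point at its centre, 33 mm above its underside; z is up along its axis
- blue_jar_mid (a point): clear-white cylindrical specimen jar with a white paper label and a flat blue screw cap, loose, upright: 41 mm diameter, 66 mm tall, about 60 g. Point at its centre, 33 mm above its underside; z is up along its axis
- amber_bottle_mid (a point): dark amber-brown bottle with a paper label and a black cap: body 38 mm diameter and straight up to 52 mm, then a shoulder to a 24 mm cap; 76 mm tall, loose, upright, about 100 g. Point at its centre, 38 mm above its underside; z is up along its axis
- white_bottle_mid (a point): white bottle with a paper label and a yellow cap: body 38 mm diameter and straight up to 52 mm, then a shoulder to a 24 mm cap; 76 mm tall, loose, upright, about 100 g. Point at its centre, 38 mm above its underside; z is up along its axis
- slide_box_mid (a point): upright black box for microscope slides with a grey seam and a white square label on top, loose: 36 by 36 mm and 56 mm tall, about 70 g. Point at its centre, 28 mm above its underside; x and y are square to its sides, z up
- yellow_tray: yellow plastic kit tray fixed to the bench, open on top, 78 mm (its x) by 208 mm (its y), its outer wall and dividers 14 mm high and 4 mm thick, floor 4 mm thick. Three open pockets in a row along its y, each about 64 mm (y) by 70 mm (x), centres at y = -68, 0 and +68 mm. Origin: centre of its underside, on the bench; z up
- pink_tray: bright pink plastic kit tray fixed to the bench, open on top, 78 mm (its x) by 140 mm (its y), its outer wall and dividers 14 mm high and 4 mm thick, floor 4 mm thick. Two open pockets in a row along its y, each about 64 mm (y) by 70 mm (x), centres at y = -34 and +34 mm. Origin: centre of its underside, on the bench; z up
- green_jar_mid (a point): clear-white cylindrical specimen jar with a white paper label and a flat green screw cap, loose, upright: 41 mm diameter, 66 mm tall, about 60 g. Point at its centre, 33 mm above its underside; z is up along its axis. It belongs to no kit and stays where it is
- dish: flat lidded glass culture dish, 50 mm diameter, 12 mm tall, between the two trays, loose; stays where it is. Origin: centre of its underside
- flask: conical glass flask with some violet content, 68 mm diameter at the foot, 102 mm tall, beyond the trays, loose; stays where it is. Origin: centre of its underside

How it is judged:
By the outcome, as a careful person would: the job done as asked, in the order asked, and still so for the second after the job is handed in, with the robot touching nothing.
It also fails if it takes over 115 s, if anything falls off the work surface, if the arm or the gripper's body presses on something with over 40 N, if the wrist force passes 120 N, or if a joint passes its speed limit or range.

## Working session

There is one attempt and no reset: what is moved stays moved. The work goes in short steps, Python scripts to look and compute and a shell command to move; the robot and the scene stay as the last step left them, time stands still between calls to the robot, and variables do not carry over. Pictures are saved under pics/ and viewed, about 12 in all and at most 16, crops included, and the job is handed in when it is done.

```bash
ls; mkdir -p pics
python3 - <<'E'
from bench import r
import cv2,numpy as np
s=r.read_state();print(s,r.grip_depth)
for n in("top","scene"):
    c=r.camera(n);cv2.imwrite(f"pics/{n}0.png",c["image"][...,::-1]);np.savez(f"{n}0.npz",**c);print(n,c["K"],c["k1"],c["R"],c["t"])
E
```

```text
pics
{'time': 0.0, 'joint_positions': array([-1.26157237,  0.33283438, -0.06471465,  1.46093399,  0.02160526,
        1.3498752 , -0.08850232]), 'joint_vel': array([-2.80700612e-03,  1.86984675e-03,  1.23120135e-04, -1.76285952e-03,
        8.68283540e-04,  6.38646143e-05, -5.28452305e-04]), 'joint_torque': array([ 1.25726005e-03, -6.23262835e+01,  2.54931499e-02, -3.89881039e+01,
       -6.11480023e-02,  3.99701810e-02,  1.31167017e-04]), 'ee_pos': array([0.20348095, 0.590552  , 0.22178088]), 'eef_rot': array([ 0.69787439, -0.11682536,  0.1167112 , -0.696923  ]), 'ft_force': array([0.65359089, 0.51922058, 0.57218633]), 'torque': array([0.00908115, 0.00389995, 0.00497493]), 'width': 0.08696181077157687} 0.0187
top [[478.45214468   0.         330.49173979]
 [  0.         478.45214468 198.40867349]
 [  0.           0.           1.        ]] -0.11596648531917143 [[ 0.01771351 -0.99981157  0.00794125]
 [-0.97771937 -0.01898259 -0.20905618]
 [ 0.20916754 -0.0040612  -0.97787139]] [-0.00529425  0.5993241   1.03013694]
scene [[454.79454887   0.         322.04561539]
 [  0.         454.79454887 199.69021455]
 [  0.           0.           1.        ]] -0.09835651054661639 [[ 0.5520904   0.83376438  0.00575774]
 [ 0.6793659  -0.44582807 -0.58283728]
 [-0.48338201  0.32569048 -0.81256849]] [-0.32062303 -0.36839327  1.35463025]
```

View pics/top0.png

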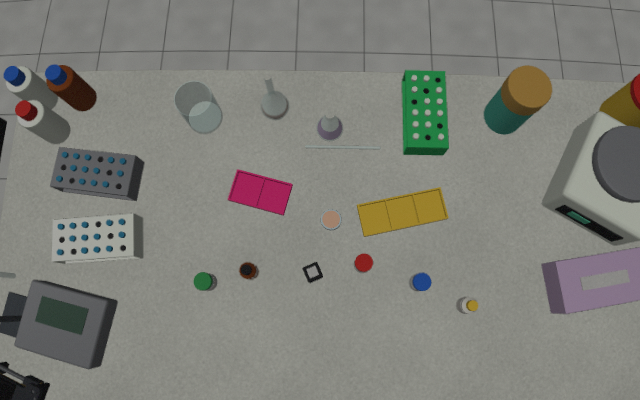

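View pics/scene0.png

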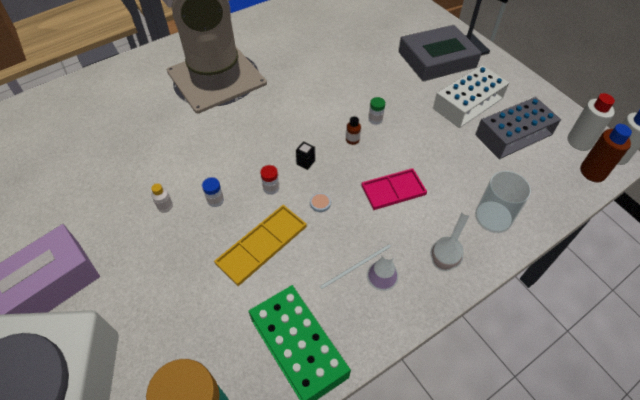

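The top view shows, by (column, row): pink tray (260,193), yellow tray (402,212), dish (331,220), and caps green (204,281), amber (248,270), box (313,272), red (364,262), blue (422,282), white (468,306). The flask is at (330,126). Next I'll convert these to world positions.

```bash
cat > h.py <<'E'
import cv2,numpy as np
from scipy.spatial.transform import Rotation as Ro
def plane(c,uv,z):
    K=c["K"];uv=np.asarray(uv,float).reshape(-1,1,2)
    n=cv2.undistortPoints(uv,K,np.array([float(c["k1"]),0,0,0])).reshape(-1,2)
    d=np.c_[n,np.ones(len(n))]@c["R"];o=-c["R"].T@c["t"]
    return (o+d*((z-o[2])/d[:,2])[:,None])
def blob(c,win,cond,z):
    u0,u1,v0,v1=win;im=c["image"][v0:v1,u0:u1];hsv=cv2.cvtColor(np.ascontiguousarray(im),cv2.COLOR_RGB2HSV)
    m=cond(hsv[...,0].astype(int),hsv[...,1].astype(int),hsv[...,2].astype(int)).astype(np.uint8)
    n,l,st,ce=cv2.connectedComponentsWithStats(m);k=1+np.argmax(st[1:,4])
    v,u=np.nonzero(l==k);P=plane(c,np.c_[u+u0,v+v0],z)[:,:2]
    rect=cv2.minAreaRect((P*1000).astype(np.float32))
    return P.mean(0),rect,len(u)
E
cat > meas.py <<'E'
from h import *
c=dict(np.load("top0.npz"))
sat=lambda h,s,v:(s>110)&(v>40)
for n,w,f,z in [("red",(345,382,245,280),sat,.066),("blue",(405,440,265,300),sat,.066),("green",(190,218,266,296),sat,.066),
 ("amber",(236,262,258,284),lambda h,s,v:(v<75)&(s<130),.076),("white",(455,485,295,318),lambda h,s,v:(s>110)&(v>90),.076),
 ("box",(298,328,258,288),lambda h,s,v:v<70,.056),("boxlabel",(305,321,264,281),lambda h,s,v:v>100,.056),
 ("yel",(350,455,182,242),sat,.014),("pink",(222,298,165,220),sat,.014),("flask",(310,348,105,145),lambda h,s,v:s>30,.02)]:
    P,r,k=blob(c,w,f,z);print(n,P.round(4),np.round(r[0],1),np.round(r[1],1),round(r[2],1),k)
from bench import r
R=Ro.from_quat(r.read_state()["eef_rot"]).as_matrix();print(R.round(3))
im=cv2.resize(c["image"][160:325,190:490,::-1],None,fx=2.6,fy=2.6,interpolation=cv2.INTER_CUBIC);cv2.imwrite("pics/crop.png",im)
w=r.camera("wrist");cv2.imwrite("pics/w0.png",w["image"][...,::-1])
E
python3 meas.py
```

```text
red [ 0.455  -0.0698] [454.5 -70.1] [37.7 38. ] 0.9 257
blue [ 0.4142 -0.1994] [ 414.2 -199.4] [37.3 38.3] 44.6 257
green [0.4061 0.2868] [406.8 286.7] [37.7 38.3] 3.4 255
amber [0.4332 0.1897] [433.2 188.9] [19.7 22.3] 1.4 88
white [ 0.363  -0.3086] [ 363.4 -307.9] [21.7 24.8] 0.1 101
box [0.4312 0.0425] [432.1  43. ] [36.9 35.9] 27.5 154
boxlabel [0.433  0.0437] [433.2  44.1] [21.9 21. ] 27.6 94
yel [ 0.5819 -0.1656] [ 582.5 -166.5] [ 78.9 208.8] 13.1 2819
pink [0.6232 0.1755] [623.6 175.8] [141.2  79. ] 75.8 1873
flask [0.7754 0.0124] [781.   11.6] [57.3 43.6] 88.0 171
[[ 0.945 -0.     0.326]
 [-0.326 -0.001  0.945]
 [ 0.    -1.    -0.001]]
```

View pics/crop.png

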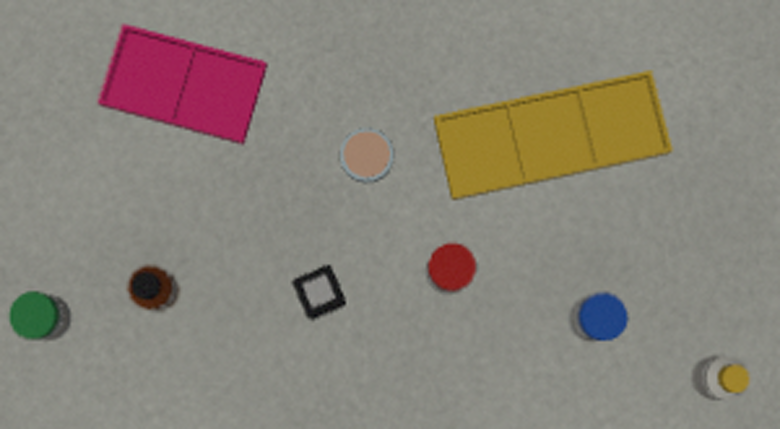

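```bash
cat > go.py <<'E'
# usage: go.py x y z jawdeg -> remaining shift in tool axes (now, and after the turn), turn about tool y (deg)
import sys,numpy as np
from scipy.spatial.transform import Rotation as Ro
from bench import r
s=r.read_state();R=Ro.from_quat(s["eef_rot"]).as_matrix();x,y,z,j=map(float,sys.argv[1:5])
p=s["ee_pos"];d=np.array([x,y,z])-p;a=np.degrees(np.arctan2(R[1,2],R[0,2]))
t=(a-j+90)%180-90;c,q=np.cos(np.radians(a-t)),np.sin(np.radians(a-t))
Z=np.array([c,q,0]);Y=np.array([0,0,-1.]);X=np.cross(Y,Z)
print("t",round(s["time"],2),"pos",p.round(4),"jaw",a.round(1),"tilt",np.round(R[:,1],3),"w",round(s["width"],4),"F",s["ft_force"].round(1))
print("now mm",(R.T@d*1000).round(1),"after turn",(np.array([X@d,Y@d,Z@d])*1000).round(1),"turn",t.round(1))
E
python3 -m jog '[[0.04,0,0,0,7.1,0],[0.04,0,0,0,7.1,0],[0.04,0,0,0,7.1,0],[0.04,0,0,0,7.1,0],[0.04,0,0,0,7.1,0],[0.04,0,0,0,7.1,0],[0.04,0,0,0,7.1,0],[0.04,0,0,0,7.1,0]]' 1 20
python3 go.py 0.4548 -0.0699 0.13 13.1
```

```text
time: 0.82
ee_pos: [0.4236, 0.377, 0.2169]
eef_rot: [0.56, -0.436, 0.433, -0.556]
ft_force: [1.2, -0.3, 0.6]
width: 0.087
t 0.82 pos [0.4236 0.377  0.2169] jaw 14.2 tilt [-0.007 -0.002 -1.   ] w 0.087 F [ 1.2 -0.3  0.6]
now mm [440.9  87.6 -78.7] after turn [442.4  86.9 -70.9] turn 1.1
```

```bash
python3 -m jog '[[0.039,0,-0.0065,0,1,0],[0.04,0,-0.0065,0,0,0],[0.04,0,-0.0065,0,0,0],[0.04,0,-0.0065,0,0,0],[0.04,0,-0.0065,0,0,0],[0.04,0.01,-0.0065,0,0,0],[0.04,0.015,-0.0065,0,0,0],[0.04,0.015,-0.0065,0,0,0],[0.04,0.015,-0.0065,0,0,0],[0.04,0.015,-0.0065,0,0,0],[0.038,0.015,-0.006,0,0,0],[0,0,0,0,0,0]]'
python3 go.py 0.4548 -0.0699 0.022 13.1
python3 - <<'E'
from bench import r
import cv2
w=r.camera("wrist");cv2.imwrite("pics/w1.png",w["image"][...,::-1])
E
```

```text
time: 1.82
ee_pos: [0.4469, -0.0741, 0.1342]
eef_rot: [0.55, -0.447, 0.444, -0.549]
ft_force: [0.2, -0.4, -0.1]
width: 0.087
t 1.82 pos [ 0.4469 -0.0741  0.1342] jaw 11.9 tilt [-0.003  0.001 -1.   ] w 0.087 F [ 0.2 -0.4 -0.1]
now mm [ -2.3 112.1   9. ] after turn [ -2.3 112.2   8.7] turn -1.2
```

View pics/w1.png

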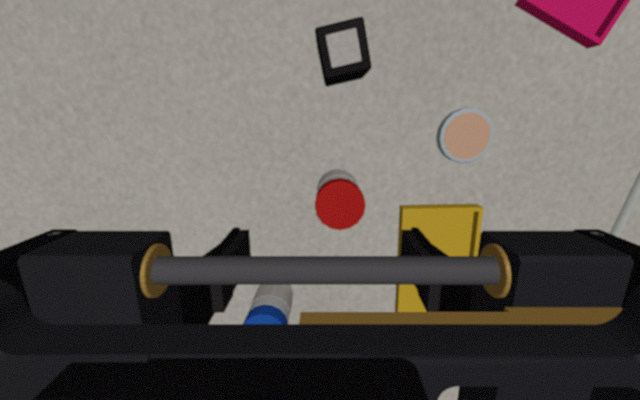

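The wrist view shows the red cap at (340,203), between the fingers (columns 245–405). I'll correct about 9 mm and descend.

```bash
python3 -m jog '[[-0.002,0.01,0.009,0,-1.2,0],[0,0.03,0,0,0,0],[0,0.03,0,0,0,0],[0,0.025,0,0,0,0],[0,0.015,0,0,0,0],[0,0,0,0,0,0]]'
python3 go.py 0.4548 -0.0699 0.022 13.1
```

```text
time: 2.37
ee_pos: [0.4587, -0.0619, 0.0229]
eef_rot: [-0.553, 0.439, -0.438, 0.557]
ft_force: [-0.8, -0.7, -0.5]
width: 0.0869
t 2.37 pos [ 0.4587 -0.0619  0.0229] jaw 13.4 tilt [ 0.002  0.005 -1.   ] w 0.0869 F [-0.8 -0.7 -0.5]
now mm [ 6.9  0.9 -5.7] after turn [ 6.9  0.9 -5.6] turn 0.3
```

```bash
python3 -m jog '[[0.004,0,-0.003,0,0,0],[0.003,0.001,-0.003,0,0,0],[0,0,0,0,0,0]]';python3 go.py 0.4548 -0.0699 0.022 13.1
```

```text
time: 2.62
ee_pos: [0.4548, -0.0689, 0.0232]
eef_rot: [-0.554, 0.438, -0.437, 0.558]
ft_force: [0.1, -0.8, 0.2]
width: 0.0868
t 2.62 pos [ 0.4548 -0.0689  0.0232] jaw 13.6 tilt [ 0.002  0.005 -1.   ] w 0.0868 F [ 0.1 -0.8  0.2]
now mm [ 0.9  1.2 -0.3] after turn [ 0.9  1.2 -0.3] turn 0.5
```

```bash
python3 -m jog '[[0,0,0,0,0,0],[0,0,0,0,0,0],[0,0,0,0,0,0],[0,0,0,0,0,0],[0,0,0,0,0,0],[0,0,0,0,0,0]]' -1 20; python3 go.py 0.5668 -0.0998 0.12 13.1
```

```text
time: 3.12
ee_pos: [0.4576, -0.0685, 0.027]
eef_rot: [-0.551, 0.437, -0.438, 0.56]
ft_force: [-0.2, 0.3, 0.4]
width: 0.055
t 3.12 pos [ 0.4576 -0.0685  0.027 ] jaw 13.6 tilt [ 0.009  0.008 -1.   ] w 0.055 F [-0.2  0.3  0.4]
now mm [ 55.5 -92.2  99.8] after turn [ 55.2 -93.   99.3] turn 0.5
```

```bash
python3 -m jog '[[0,0.002,-0.002,0,0,0],[0,0.002,0,0,0,0],[0,0,0,0,0,0],[0,0,0,0,0,0],[0,0,0,0,0,0]]' -1 20; python3 go.py 0.5668 -0.0998 0.12 13.1
```

```text
time: 3.53
ee_pos: [0.4559, -0.0689, 0.0228]
eef_rot: [-0.551, 0.436, -0.438, 0.56]
ft_force: [-0.2, -0.2, 2.6]
width: 0.0404
t 3.53 pos [ 0.4559 -0.0689  0.0228] jaw 13.6 tilt [ 0.01   0.008 -1.   ] w 0.0404 F [-0.2 -0.2  2.6]
now mm [ 55.6 -96.4 101.7] after turn [ 55.3 -97.2 101. ] turn 0.5
```

```bash
python3 -m jog '[[0,-0.01,0,0,0,0],[0,-0.02,0,0,0,0],[0,-0.025,0,0,0,0],[0.01,-0.02,0.015,0,0,0],[0.015,0,0.025,0,0,0],[0.015,0,0.03,0,0,0],[0.012,0,0.02,0,0,0],[0.003,0,0.01,0,0,0],[0,0,0,0,0,0],[0,0,0,0,0,0]]'; python3 go.py 0.5668 -0.0998 0.05 13.1
```

```text
time: 4.37
ee_pos: [0.5671, -0.1012, 0.1065]
eef_rot: [-0.552, 0.437, -0.438, 0.559]
ft_force: [-0.6, 0.0, -1.4]
width: 0.0399
t 4.37 pos [ 0.5671 -0.1012  0.1065] jaw 13.6 tilt [ 0.007  0.007 -1.   ] w 0.0399 F [-0.6  0.  -1.4]
now mm [-1.1 56.5 -0.5] after turn [-1.4 56.5 -0. ] turn 0.5
```

```bash
cat >> go.py <<'E'
dn=R.T@np.array([0,0,-1.]);print("level turn x,z deg",np.degrees([dn[2],-dn[0]]).round(1))
E
python3 -m jog '[[-0.001,0.015,0,-0.5,0,-0.3],[0,0.02,0,0,0,0],[0,0.015,0,0,0,0],[0,0.007,0,0,0,0],[0,0,0,0,0,0],[0,0,0,0,0,0]]'; python3 go.py 0.5668 -0.0998 0.0268 13.1
```

```text
time: 4.87
ee_pos: [0.562, -0.0984, 0.0464]
eef_rot: [0.556, -0.439, 0.436, -0.555]
ft_force: [1.6, 0.6, -0.6]
width: 0.0402
t 4.87 pos [ 0.562  -0.0984  0.0464] jaw 13.6 tilt [-0.004  0.001 -1.   ] w 0.0402 F [ 1.6  0.6 -0.6]
now mm [ 2.6 19.6  4.4] after turn [ 2.5 19.6  4.3] turn 0.5
level turn x,z deg [ 0.2 -0.1]
```

```bash
python3 -m jog '[[0.002,0.005,0.004,0,0,0],[0,0.005,0,0,0,0],[0,0.004,0,0,0,0],[0,0.002,0,0,0,0],[0,0.001,0,0,0,0],[0,0,0,0,0,0]]'; python3 go.py 0.5668 -0.0998 0.0268 13.1
```

```text
time: 5.37
ee_pos: [0.5676, -0.0993, 0.0299]
eef_rot: [-0.556, 0.438, -0.437, 0.556]
ft_force: [-0.3, 0.3, -0.9]
width: 0.0401
t 5.37 pos [ 0.5676 -0.0993  0.0299] jaw 13.6 tilt [-0.001  0.001 -1.   ] w 0.0401 F [-0.3  0.3 -0.9]
now mm [ 0.3  3.1 -0.9] after turn [ 0.3  3.1 -0.9] turn 0.5
level turn x,z deg [ 0.1 -0.1]
```

```bash
python3 -m jog '[[0,0.001,0,0,0,0],[0,0.001,0,0,0,0],[0,0.001,0,0,0,0],[0,0.001,0,0,0,0]]'; python3 go.py 0.5668 -0.0998 0.0268 13.1
```

```text
time: 5.7
ee_pos: [0.5682, -0.0996, 0.0265]
eef_rot: [-0.555, 0.438, -0.437, 0.556]
ft_force: [-3.2, -1.1, 11.6]
width: 0.04
t 5.7 pos [ 0.5682 -0.0996  0.0265] jaw 13.6 tilt [ 0.     0.001 -1.   ] w 0.04 F [-3.2 -1.1 11.6]
now mm [-0.1 -0.3 -1.4] after turn [-0.1 -0.3 -1.4] turn 0.5
level turn x,z deg [-0.  -0.1]
```

```bash
python3 -m jog '[[0,0,0,0,0,0],[0,0,0,0,0,0],[0,0,0,0,0,0],[0,0,0,0,0,0],[0,0,0,0,0,0],[0,0,0,0,0,0]]' 1; python3 go.py 0.4335 0.1893 0.14 20
```

```text
time: 6.2
ee_pos: [0.5686, -0.0996, 0.0268]
eef_rot: [-0.555, 0.437, -0.437, 0.556]
ft_force: [-0.0, -0.5, 0.4]
width: 0.0722
t 6.2 pos [ 0.5686 -0.0996  0.0268] jaw 13.6 tilt [ 0.001  0.001 -1.   ] w 0.0722 F [-0.  -0.5  0.4]
now mm [-312.7 -113.   -63.3] after turn [-317.7 -113.2  -28.1] turn -6.4
level turn x,z deg [-0.1 -0. ]
```

```bash
python3 -m jog '[[0,-0.02,0,0,0,0],[0,-0.03,0,0,0,0],[0,-0.035,0,0,0,0],[-0.03,-0.025,-0.008,0,0,0],[-0.04,0,-0.008,0,0,0],[-0.04,0,-0.008,0,0,0],[-0.04,0,-0.008,0,0,0],[-0.04,0,-0.008,0,0,0],[-0.04,0,-0.008,0,0,0],[-0.04,0,-0.008,0,0,0],[-0.035,0,-0.008,0,0,0],[0,0,0,0,0,0]]'; python3 go.py 0.4335 0.1893 0.10 13.1
```

```text
time: 7.2
ee_pos: [0.4301, 0.1892, 0.1425]
eef_rot: [-0.552, 0.439, -0.44, 0.555]
ft_force: [0.1, 0.6, -0.8]
width: 0.087
t 7.2 pos [0.4301 0.1892 0.1425] jaw 13.1 tilt [ 0.004  0.002 -1.   ] w 0.087 F [ 0.1  0.6 -0.8]
now mm [ 0.7 42.5  3.2] after turn [ 0.7 42.5  3.4] turn 0.0
level turn x,z deg [-0.3 -0. ]
```

```bash
python3 -m jog '[[0,0.015,0.003,-0.3,0,0],[0,0.03,0,0,0,0],[0,0.03,0,0,0,0],[0,0.025,0,0,0,0],[0,0.015,0,0,0,0],[0,0.003,0,0,0,0],[0,0,0,0,0,0]]'; python3 go.py 0.4335 0.1893 0.022 13.1
```

```text
time: 7.78
ee_pos: [0.4336, 0.194, 0.0221]
eef_rot: [-0.553, 0.437, -0.437, 0.558]
ft_force: [-0.3, -0.0, 0.1]
width: 0.0868
t 7.78 pos [0.4336 0.194  0.0221] jaw 13.6 tilt [ 0.004  0.005 -1.   ] w 0.0868 F [-0.3 -0.   0.1]
now mm [ 4.5  0.1 -1.2] after turn [ 4.5  0.1 -1.2] turn 0.5
level turn x,z deg [-0.3 -0.2]
```

```bash
python3 -m jog '[[0.0045,0,-0.001,-0.3,0,-0.2],[0,0,0,0,0,0],[0,0,0,0,0,0],[0,0,0,0,0,0],[0,0,0,0,0,0],[0,0,0,0,0,0],[0,0,0,0,0,0],[0,0,0,0,0,0],[0,0,0,0,0,0],[0,0,0,0,0,0],[0,0,0,0,0,0]]' -1 20; python3 go.py 0.5822 -0.166 0.12 13.1
```

```text
time: 8.7
ee_pos: [0.4369, 0.1902, 0.0273]
eef_rot: [-0.553, 0.437, -0.438, 0.558]
ft_force: [0.5, 0.6, 1.1]
width: 0.0376
t 8.7 pos [0.4369 0.1902 0.0273] jaw 13.5 tilt [ 0.005  0.005 -1.   ] w 0.0376 F [0.5 0.6 1.1]
now mm [380.  -93.7  58.5] after turn [379.9 -92.7  60.8] turn 0.4
level turn x,z deg [-0.4 -0.2]
```

```bash
python3 -m jog '[[0,-0.015,0,-0.4,0,-0.2],[0,-0.025,0,0,0,0],[0,-0.03,0,0,0,0],[0.02,-0.03,0.006,0,0,0],[0.035,-0.01,0.006,0,0,0],[0.04,0,0.006,0,0,0],[0.04,0,0.006,0,0,0],[0.04,0,0.006,0,0,0],[0.04,0,0.006,0,0,0],[0.04,0,0.006,0,0,0],[0.04,0,0.006,0,0,0],[0.04,0,0.006,0,0,0]]' ; python3 -m jog '[[0.03,0,0.005,0,0,0],[0.01,0,0,0,0,0],[0,0,0,0,0,0],[0,0,0,0,0,0]]'; python3 go.py 0.5822 -0.166 0.06 13.1
```

```text
time: 9.7
ee_pos: [0.5712, -0.1237, 0.1425]
eef_rot: [0.56, -0.432, 0.431, -0.56]
ft_force: [0.9, 0.4, -1.3]
width: 0.0375
time: 10.03
ee_pos: [0.5862, -0.1735, 0.1411]
eef_rot: [0.56, -0.434, 0.435, -0.556]
ft_force: [-0.6, 0.4, -1.8]
width: 0.0373
t 10.03 pos [ 0.5862 -0.1735  0.1411] jaw 14.2 tilt [-0.004 -0.005 -1.   ] w 0.0373 F [-0.6  0.4 -1.8]
now mm [-8.6 81.1 -1.7] after turn [-8.2 81.1 -2.2] turn 1.1
level turn x,z deg [0.3 0.2]
```

```bash
python3 -m jog '[[-0.008,0.005,-0.002,0.3,1,0.2],[0,0.02,0,0,0,0],[0,0.025,0,0,0,0],[0,0.02,0,0,0,0],[0,0.01,0,0,0,0],[0,0,0,0,0,0],[0,0,0,0,0,0]]'; python3 go.py 0.5822 -0.166 0.0313 13.1
```

```text
time: 10.62
ee_pos: [0.5806, -0.1499, 0.0576]
eef_rot: [-0.553, 0.439, -0.436, 0.558]
ft_force: [0.2, -0.6, -1.4]
width: 0.0372
t 10.62 pos [ 0.5806 -0.1499  0.0576] jaw 13.6 tilt [ 0.002  0.009 -1.   ] w 0.0372 F [ 0.2 -0.6 -1.4]
now mm [16.2 26.1 -2.3] after turn [16.  26.3 -2.1] turn 0.5
level turn x,z deg [-0.2 -0.5]
```

```bash
python3 -m jog '[[0.008,0,-0.001,0,0,0],[0.006,0,-0.001,0,0,0],[0.001,0,0,-0.2,0,-0.5],[0,0,0,0,0,0],[0,0,0,0,0,0]]'; python3 go.py 0.5822 -0.166 0.0313 13.1
```

```text
time: 11.03
ee_pos: [0.5845, -0.1658, 0.0617]
eef_rot: [-0.555, 0.435, -0.439, 0.557]
ft_force: [-0.2, 0.2, -1.2]
width: 0.0373
t 11.03 pos [ 0.5845 -0.1658  0.0617] jaw 13.6 tilt [ 0.006 -0.001 -1.   ] w 0.0373 F [-0.2  0.2 -1.2]
now mm [-0.5 30.4 -2.4] after turn [-0.4 30.4 -2.3] turn 0.5
level turn x,z deg [-0.3  0.2]
```

```bash
python3 -m jog '[[0,0.008,-0.002,-0.3,0,0.2],[0,0.008,0,0,0,0],[0,0.005,0,0,0,0],[0,0.002,0,0,0,0],[0,0.001,0,0,0,0],[0,0.001,0,0,0,0]]'; python3 go.py 0.5822 -0.166 0.0313 13.1
```

```text
time: 11.53
ee_pos: [0.5823, -0.1664, 0.034]
eef_rot: [-0.555, 0.438, -0.437, 0.556]
ft_force: [0.7, -0.2, -1.4]
width: 0.0379
t 11.53 pos [ 0.5823 -0.1664  0.034 ] jaw 13.6 tilt [-0.     0.001 -1.   ] w 0.0379 F [ 0.7 -0.2 -1.4]
now mm [-0.4  2.7 -0. ] after turn [-0.4  2.7 -0. ] turn 0.5
level turn x,z deg [ 0.  -0.1]
```

```bash
python3 -m jog '[[0,0.001,0,0,0,0],[0,0.001,0,0,0,0],[0,0.001,0,0,0,0],[0,0.0005,0,0,0,0]]'; python3 go.py 0.5822 -0.166 0.0313 13.1
```

```text
time: 11.87
ee_pos: [0.5825, -0.1666, 0.0315]
eef_rot: [-0.555, 0.438, -0.437, 0.556]
ft_force: [-1.1, -0.6, 1.8]
width: 0.0373
t 11.87 pos [ 0.5825 -0.1666  0.0315] jaw 13.6 tilt [-0.     0.002 -1.   ] w 0.0373 F [-1.1 -0.6  1.8]
now mm [-0.7  0.2 -0.2] after turn [-0.7  0.2 -0.2] turn 0.5
level turn x,z deg [-0.  -0.1]
```

```bash
python3 -m jog '[[0,0.0007,0,0,0,0],[0,0.0003,0,0,0,0]]'; python3 -m jog '[[0,0,0,0,0,0],[0,0,0,0,0,0],[0,0,0,0,0,0],[0,0,0,0,0,0],[0,0,0,0,0,0],[0,0,0,0,0,0],[0,0,0,0,0,0]]' 1; python3 go.py 0.4325 0.0433 0.14 27.6
```

```text
time: 12.03
ee_pos: [0.5827, -0.1667, 0.0315]
eef_rot: [-0.555, 0.438, -0.437, 0.556]
ft_force: [0.0, 0.7, 0.1]
width: 0.0373
time: 12.62
ee_pos: [0.5835, -0.1667, 0.0317]
eef_rot: [-0.555, 0.437, -0.438, 0.556]
ft_force: [-0.3, 0.4, 0.5]
width: 0.0767
t 12.62 pos [ 0.5835 -0.1667  0.0317] jaw 13.6 tilt [ 0.002  0.002 -1.   ] w 0.0767 F [-0.3  0.4  0.5]
now mm [-239.7 -108.3  -97.2] after turn [-256.1 -108.3  -36.5] turn -14.0
level turn x,z deg [-0.1 -0.1]
```

```bash
python3 -m jog '[[0,-0.015,0,0,0,0],[0,-0.03,0,0,0,0],[0,-0.035,0,0,0,0],[0,-0.03,0,0,0,0],[-0.03,0,-0.008,0,-7,0],[-0.04,0,-0.006,0,-7,0],[-0.04,0,-0.006,0,0,0],[-0.04,0,-0.006,0,0,0],[-0.04,0,-0.006,0,0,0],[-0.035,0,-0.005,0,0,0],[-0.02,0,0,0,0,0],[0,0,0,0,0,0]]'; python3 go.py 0.4325 0.0433 0.08 27.6
```

```text
time: 13.62
ee_pos: [0.4397, 0.0445, 0.1456]
eef_rot: [-0.606, 0.362, -0.365, 0.607]
ft_force: [0.7, -0.0, -0.3]
width: 0.0869
t 13.62 pos [0.4397 0.0445 0.1456] jaw 28.1 tilt [ 0.004 -0.001 -1.   ] w 0.0869 F [ 0.7 -0.  -0.3]
now mm [-2.6 65.5 -7.1] after turn [-2.3 65.6 -7. ] turn 0.5
level turn x,z deg [-0.2  0.2]
```

```bash
python3 -m jog '[[-0.002,0.015,-0.007,-0.2,0.5,0.2],[0,0.025,0,0,0,0],[0,0.02,0,0,0,0],[0,0.01,0,0,0,0],[0,0,0,0,0,0]]'; python3 go.py 0.4325 0.0433 0.022 27.6;python3 - <<'E'
from bench import r
import cv2
w=r.camera("wrist");cv2.imwrite("pics/w2.png",w["image"][...,::-1])
E
```

```text
time: 14.03
ee_pos: [0.4343, 0.0435, 0.0751]
eef_rot: [-0.603, 0.365, -0.367, 0.607]
ft_force: [-1.0, -0.7, 0.2]
width: 0.0869
t 14.03 pos [0.4343 0.0435 0.0751] jaw 27.7 tilt [ 0.005  0.004 -1.   ] w 0.0869 F [-1.  -0.7  0.2]
now mm [-0.6 53.  -2. ] after turn [-0.6 53.1 -1.7] turn 0.1
level turn x,z deg [-0.4 -0. ]
```

View pics/w2.png

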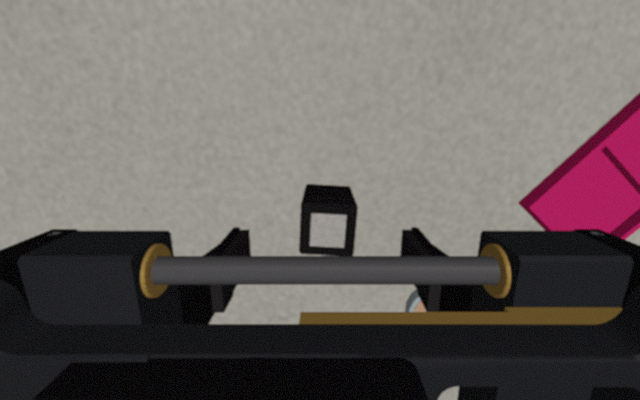

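The wrist view shows the box label at (328,230), square to the jaws and centred between the fingers (245–405). I'll descend.

```bash
python3 -m jog '[[-0.0005,0.012,-0.002,-0.4,0,0],[0,0.018,0,0,0,0],[0,0.014,0,0,0,0],[0,0.008,0,0,0,0],[0,0.001,0,0,0,0],[0,0,0,0,0,0]]'; python3 go.py 0.4325 0.0433 0.022 27.6
```

```text
time: 14.58
ee_pos: [0.4378, 0.0417, 0.0261]
eef_rot: [-0.603, 0.365, -0.368, 0.606]
ft_force: [-0.1, -0.8, 0.6]
width: 0.0872
t 14.58 pos [0.4378 0.0417 0.0261] jaw 27.5 tilt [ 0.007  0.002 -1.   ] w 0.0872 F [-0.1 -0.8  0.6]
now mm [-3.9  4.1 -4. ] after turn [-3.9  4.1 -4. ] turn -0.1
level turn x,z deg [-0.4  0.1]
```

```bash
python3 -m jog '[[-0.004,0.005,-0.004,-0.4,0,0.1],[0,0.001,0,0,0,0],[0,0,-0.0005,0,0,0],[0,0,0,0,0,0],[0,0,-0.0005,0,0,0],[0,0.0005,0,0,0,0],[0,0,-0.0005,0,0,0],[0,0.0005,0,0,0,0],[0,0,-0.0005,0,0,0],[0,0.0005,0,0,0,0],[0,0,0,0,0,0],[0,0,0,0,0,0]]' -1 20; python3 go.py 0.5976 -0.2322 0.14 13.1
```

```text
time: 15.58
ee_pos: [0.4325, 0.0432, 0.0219]
eef_rot: [-0.603, 0.366, -0.367, 0.606]
ft_force: [0.6, -0.4, -0.6]
width: 0.0358
t 15.58 pos [0.4325 0.0432 0.0219] jaw 27.5 tilt [ 0.003  0.003 -1.   ] w 0.0358 F [ 0.6 -0.4 -0.6]
now mm [ 320.4 -118.4   19.7] after turn [ 305.7 -118.1   98.4] turn 14.4
level turn x,z deg [-0.3 -0.1]
```

```bash
python3 -m jog '[[0,-0.015,0,-0.3,0,-0.1],[0,-0.03,0,0,0,0],[0,-0.035,0,0,0,0],[0,-0.03,0,0,0,0],[0.03,-0.01,0.006,0,7,0],[0.035,0,0.01,0,7,0],[0.04,0,0.014,0,0,0],[0.04,0,0.014,0,0,0],[0.04,0,0.014,0,0,0],[0.04,0,0.014,0,0,0],[0.035,0,0.01,0,0,0],[0.02,0,0.005,0,0,0]]' ; python3 -m jog '[[0,0,0,0,0,0],[0,0,0,0,0,0]]'; python3 go.py 0.5976 -0.2322 0.06 13.1
```

```text
time: 16.58
ee_pos: [0.5932, -0.2021, 0.1459]
eef_rot: [0.557, -0.436, 0.436, -0.556]
ft_force: [-0.2, -0.6, -0.4]
width: 0.0359
time: 16.75
ee_pos: [0.5932, -0.2084, 0.1443]
eef_rot: [0.557, -0.438, 0.438, -0.553]
ft_force: [0.5, 0.1, -0.8]
width: 0.0361
t 16.75 pos [ 0.5932 -0.2084  0.1443] jaw 13.4 tilt [-0.003 -0.005 -1.   ] w 0.0361 F [ 0.5  0.1 -0.8]
now mm [23.8 84.4 -0.9] after turn [24.2 84.3 -1.1] turn 0.3
level turn x,z deg [0.2 0.2]
```

```bash
python3 -m jog '[[0.012,0,-0.001,0.2,0,0.2],[0.01,0.005,0,0,0,0],[0.002,0.015,0,0,0,0],[0,0.025,0,0,0,0],[0,0.02,0,0,0,0],[0,0.01,0,0,0,0],[0,0,0,0,0,0],[0,0,0,0,0,0]]'; python3 go.py 0.5976 -0.2322 0.0259 13.1
```

```text
time: 17.42
ee_pos: [0.5976, -0.2266, 0.0651]
eef_rot: [-0.556, 0.438, -0.436, 0.557]
ft_force: [0.1, 0.3, -0.1]
width: 0.0359
t 17.42 pos [ 0.5976 -0.2266  0.0651] jaw 13.8 tilt [-0.001  0.003 -1.   ] w 0.0359 F [ 0.1  0.3 -0.1]
now mm [ 5.5 39.2 -1.3] after turn [ 5.4 39.2 -1.2] turn 0.7
level turn x,z deg [ 0.  -0.2]
```

```bash
python3 -m jog '[[0.005,0.003,-0.001,0,0.7,-0.2],[0,0.01,0,0,0,0],[0,0.01,0,0,0,0],[0,0.007,0,0,0,0],[0,0.002,0,0,0,0],[0,0.001,0,0,0,0],[0,0,0,0,0,0]]'; python3 go.py 0.5976 -0.2322 0.0259 13.1
```

```text
time: 18.0
ee_pos: [0.5997, -0.2319, 0.0319]
eef_rot: [-0.553, 0.439, -0.441, 0.554]
ft_force: [-0.1, 0.2, -0.2]
width: 0.0363
t 18.0 pos [ 0.5997 -0.2319  0.0319] jaw 13.1 tilt [ 0.004 -0.001 -1.   ] w 0.0363 F [-0.1  0.2 -0.2]
now mm [-0.2  6.  -2.2] after turn [-0.1  6.  -2.2] turn -0.0
level turn x,z deg [-0.2  0.1]
```

```bash
python3 -m jog '[[0,0.002,-0.002,-0.2,0,0.1],[0,0.002,0,0,0,0],[0,0.001,0,0,0,0],[0,0.001,0,0,0,0],[0,0.0005,0,0,0,0]]'; python3 go.py 0.5976 -0.2322 0.0259 13.1
```

```text
time: 18.42
ee_pos: [0.5981, -0.2328, 0.026]
eef_rot: [-0.553, 0.44, -0.44, 0.554]
ft_force: [-3.2, 1.3, 5.3]
width: 0.0359
t 18.42 pos [ 0.5981 -0.2328  0.026 ] jaw 13.0 tilt [ 0.001 -0.001 -1.   ] w 0.0359 F [-3.2  1.3  5.3]
now mm [-0.7  0.  -0.4] after turn [-0.7  0.1 -0.4] turn -0.1
level turn x,z deg [-0.1  0. ]
```

```bash
python3 -m jog '[[0,0,0,0,0,0],[0,0,0,0,0,0],[0,0,0,0,0,0],[0,0,0,0,0,0],[0,0,0,0,0,0],[0,0,0,0,0,0],[0,0,0,0,0,0]]' 1; python3 go.py 0.4142 -0.1994 0.12 -14.2
```

```text
time: 19.0
ee_pos: [0.5987, -0.2329, 0.0265]
eef_rot: [-0.553, 0.439, -0.441, 0.554]
ft_force: [0.8, 0.8, -0.1]
width: 0.0747
t 19.0 pos [ 0.5987 -0.2329  0.0265] jaw 13.1 tilt [ 0.002 -0.001 -1.   ] w 0.0747 F [ 0.8  0.8 -0.1]
now mm [ -74.1  -94.  -172. ] after turn [  12.8  -93.5 -187.1] turn 27.3
level turn x,z deg [-0.1  0.1]
```

```bash
python3 -m jog '[[0,-0.02,0,0,0,0],[0,-0.03,0,0,0,0],[0,-0.03,0,0,0,0],[-0.01,-0.014,-0.024,0,6.8,0],[-0.009,0,-0.036,0,6.8,0],[-0.005,0,-0.037,0,6.8,0],[0,0,-0.037,0,6.8,0],[0.002,0,-0.035,0,0,0],[0,0,-0.015,0,0,0],[0,0,0,0,0,0],[0,0,0,0,0,0]]'; python3 go.py 0.4142 -0.1994 0.07 -14.2
```

```text
time: 19.92
ee_pos: [0.406, -0.1997, 0.1202]
eef_rot: [-0.427, 0.564, -0.561, 0.43]
ft_force: [0.1, -1.1, 0.4]
width: 0.0869
t 19.92 pos [ 0.406  -0.1997  0.1202] jaw -15.4 tilt [ 0.002  0.006 -1.   ] w 0.0869 F [ 0.1 -1.1  0.4]
now mm [-2.1 50.2  7.8] after turn [-2.3 50.2  7.9] turn -1.2
level turn x,z deg [ 0.  -0.4]
```

```bash
python3 -m jog '[[-0.002,0.005,0.008,0,-1.2,-0.4],[0,0.02,0,0,0,0],[0,0.025,0,0,0,0],[0,0.025,0,0,0,0],[0,0.015,0,0,0,0],[0,0.006,0,0,0,0],[0,0,0,0,0,0]]'; python3 go.py 0.4142 -0.1994 0.022 -14.2
```

```text
time: 20.5
ee_pos: [0.4235, -0.2027, 0.022]
eef_rot: [0.435, -0.554, 0.56, -0.437]
ft_force: [-1.2, -0.4, 0.4]
width: 0.0869
t 20.5 pos [ 0.4235 -0.2027  0.022 ] jaw -13.9 tilt [ 0.007 -0.006 -1.   ] w 0.0869 F [-1.2 -0.4  0.4]
now mm [-0.9 -0.1 -9.8] after turn [-0.9  0.  -9.8] turn 0.3
level turn x,z deg [-0.5  0.2]
```

```bash
python3 -m jog '[[-0.001,0,-0.005,-0.5,0,0.2],[0,0,-0.004,0,0,0],[0,0,-0.0005,0,0,0],[0,0.0005,0,0,0,0],[0,0,-0.0005,0,0,0],[0,0.0005,0,0,0,0],[0,0,-0.0005,0,0,0],[0,0.0005,0,0,0,0],[0,0,0,0,0,0],[0,0.0005,0,0,0,0],[0,0,0,0,0,0]]' -1 20; python3 go.py 0.6151 0.1427 0.14 -14.2
```

```text
time: 21.42
ee_pos: [0.4164, -0.1998, 0.0243]
eef_rot: [0.434, -0.556, 0.558, -0.438]
ft_force: [-0.5, 0.7, 0.2]
width: 0.0399
t 21.42 pos [ 0.4164 -0.1998  0.0243] jaw -13.9 tilt [ 0.006  0.    -1.   ] w 0.0399 F [-0.5  0.7  0.2]
now mm [-380.4 -114.4  111.3] after turn [-380.8 -115.7  108.6] turn 0.3
level turn x,z deg [-0.3 -0.1]
```

```bash
python3 -m jog '[[0,-0.015,0,-0.3,0,-0.1],[0,-0.03,0,0,0,0],[0,-0.035,0,0,0,0],[-0.02,-0.025,0.004,0,0,0],[-0.035,0,0.009,0,0,0],[-0.04,0,0.01,0,0,0],[-0.04,0,0.01,0,0,0],[-0.04,0,0.01,0,0,0],[-0.04,0,0.01,0,0,0],[-0.04,0,0.01,0,0,0],[-0.04,0,0.01,0,0,0],[-0.04,0,0.01,0,0,0]]' ; python3 go.py 0.6317 0.2087 0.14 -14.2
```

```text
time: 22.42
ee_pos: [0.5786, 0.1022, 0.134]
eef_rot: [-0.43, 0.562, -0.559, 0.432]
ft_force: [0.9, -1.0, 0.1]
width: 0.0399
t 22.42 pos [0.5786 0.1022 0.134 ] jaw -14.9 tilt [-0.     0.005 -1.   ] w 0.0399 F [ 0.9 -1.   0.1]
now mm [-116.6   -5.5   23.9] after turn [-116.3   -6.    25.4] turn -0.7
level turn x,z deg [ 0.1 -0.3]
```

```bash
python3 -m jog '[[-0.035,0,0.008,0,-0.7,-0.3],[-0.035,0,0.008,0,0,0],[-0.025,0,0.006,0,0,0],[-0.012,0,0.003,0,0,0],[-0.005,0,0,0,0,0],[0,0,0,0,0,0],[0,0,0,0,0,0]]' ; python3 go.py 0.6317 0.2087 0.06 -14.2
```

```text
time: 23.0
ee_pos: [0.632, 0.2215, 0.1282]
eef_rot: [-0.44, 0.556, -0.554, 0.436]
ft_force: [-0.3, -0.2, -1.0]
width: 0.0399
t 23.0 pos [0.632  0.2215 0.1282] jaw -13.4 tilt [-0.007 -0.001 -1.   ] w 0.0399 F [-0.3 -0.2 -1. ]
now mm [12.4 68.2  3.1] after turn [12.5 68.2  2.9] turn 0.8
level turn x,z deg [0.4 0.1]
```

```bash
python3 -m jog '[[0.008,0,0.002,0.4,0.8,0.1],[0.004,0.01,0.001,0,0,0],[0,0.02,0,0,0,0],[0,0.02,0,0,0,0],[0,0.015,0,0,0,0],[0,0.005,0,0,0,0],[0,0,0,0,0,0]]' ; python3 go.py 0.6317 0.2087 0.0283 -14.2
```

```text
time: 23.58
ee_pos: [0.6314, 0.1951, 0.056]
eef_rot: [0.429, -0.56, 0.563, -0.431]
ft_force: [-0.2, -0.3, 0.3]
width: 0.0398
t 23.58 pos [0.6314 0.1951 0.056 ] jaw -15.1 tilt [ 0.004 -0.002 -1.   ] w 0.0398 F [-0.2 -0.3  0.3]
now mm [-13.2  27.7  -3.4] after turn [-13.2  27.7  -3.1] turn -0.9
level turn x,z deg [-0.2  0. ]
```

```bash
python3 -m jog '[[-0.007,0,-0.002,-0.2,-0.9,0],[-0.005,0.002,-0.001,0,0,0],[-0.001,0.008,0,0,0,0],[0,0.008,0,0,0,0],[0,0.003,0,0,0,0],[0,0.001,0,0,0,0],[0,0,0,0,0,0]]' ; python3 go.py 0.6317 0.2087 0.0283 -14.2
```

```text
time: 24.17
ee_pos: [0.6332, 0.2089, 0.0348]
eef_rot: [0.433, -0.557, 0.558, -0.436]
ft_force: [-0.5, 0.7, -0.3]
width: 0.0404
t 24.17 pos [0.6332 0.2089 0.0348] jaw -14.2 tilt [ 0.004  0.001 -1.   ] w 0.0404 F [-0.5  0.7 -0.3]
now mm [ 0.6  6.5 -1.4] after turn [ 0.6  6.5 -1.4] turn 0.0
level turn x,z deg [-0.2 -0.1]
```

```bash
python3 -m jog '[[0,0.002,-0.001,-0.2,0,-0.1],[0,0.002,0,0,0,0],[0,0.0015,0,0,0,0],[0,0.001,0,0,0,0],[0,0.0005,0,0,0,0]]'; python3 go.py 0.6317 0.2087 0.0283 -14.2
```

```text
time: 24.58
ee_pos: [0.6325, 0.2091, 0.0284]
eef_rot: [-0.434, 0.558, -0.558, 0.435]
ft_force: [-4.2, -0.5, 8.9]
width: 0.0401
t 24.58 pos [0.6325 0.2091 0.0284] jaw -14.2 tilt [-0.  0. -1.] w 0.0401 F [-4.2 -0.5  8.9]
now mm [ 0.6  0.1 -0.7] after turn [ 0.6  0.1 -0.7] turn 0.0
level turn x,z deg [ 0. -0.]
```

```bash
python3 -m jog '[[0,0,0,0,0,0],[0,0,0,0,0,0],[0,0,0,0,0,0],[0,0,0,0,0,0],[0,0,0,0,0,0],[0,0,0,0,0,0],[0,0,0,0,0,0]]' 1; python3 -m jog '[[0,-0.02,0,0,0,0],[0,-0.03,0,0,0,0],[0,-0.035,0,0,0,0],[0.02,-0.02,-0.006,0,0,0],[0.038,0,-0.009,0,0,0],[0.04,0,-0.01,0,0,0],[0.04,0,-0.01,0,0,0],[0.04,0,-0.01,0,0,0],[0.04,0,-0.01,0,0,0],[0.04,0,-0.01,0,0,0],[0.04,0,-0.01,0,0,0],[0.04,0,-0.01,0,0,0]]'; python3 go.py 0.3632 -0.3083 0.14 -14.2
```

```text
time: 25.17
ee_pos: [0.6331, 0.209, 0.029]
eef_rot: [0.434, -0.558, 0.558, -0.435]
ft_force: [-0.5, -0.6, 0.4]
width: 0.0786
time: 26.17
ee_pos: [0.4671, -0.096, 0.1359]
eef_rot: [-0.437, 0.555, -0.554, 0.441]
ft_force: [0.8, -1.3, 0.3]
width: 0.0873
t 26.17 pos [ 0.4671 -0.096   0.1359] jaw -13.3 tilt [ 0.003  0.004 -1.   ] w 0.0873 F [ 0.8 -1.3  0.3]
now mm [230.5  -5.3 -52.2] after turn [231.3  -4.1 -48.6] turn 0.9
level turn x,z deg [-0.1 -0.3]
```

```bash
python3 -m jog '[[0.04,0,-0.009,0,0.9,-0.3],[0.04,0,-0.009,0,0,0],[0.04,0,-0.009,0,0,0],[0.04,0,-0.009,0,0,0],[0.03,0,-0.007,0,0,0],[0.016,0,-0.004,0,0,0],[0.005,0,0,0,0,0],[0,0,0,0,0,0],[0,0,0,0,0,0]]'; python3 go.py 0.3632 -0.3083 0.022 -14.2
```

```text
time: 26.92
ee_pos: [0.3596, -0.3015, 0.1364]
eef_rot: [0.426, -0.561, 0.562, -0.433]
ft_force: [0.1, 0.6, 0.7]
width: 0.0867
t 26.92 pos [ 0.3596 -0.3015  0.1364] jaw -15.2 tilt [ 0.01   0.004 -1.   ] w 0.0867 F [0.1 0.6 0.7]
now mm [  6.5 114.4   4.3] after turn [  5.8 114.4   5.2] turn -1.0
level turn x,z deg [-0.5 -0.4]
```

```bash
python3 -m jog '[[0.006,0.005,0.005,-0.5,-1,-0.4],[0,0.02,0,0,0,0],[0,0.03,0,0,0,0],[0,0.03,0,0,0,0],[0,0.02,0,0,0,0],[0,0.008,0,0,0,0],[0,0,0,0,0,0]]'; python3 go.py 0.3632 -0.3083 0.022 -14.2
```

```text
time: 27.5
ee_pos: [0.3692, -0.3029, 0.0191]
eef_rot: [-0.436, 0.555, -0.555, 0.439]
ft_force: [0.1, -0.1, 0.3]
width: 0.0875
t 27.5 pos [ 0.3692 -0.3029  0.0191] jaw -13.5 tilt [ 0.004  0.003 -1.   ] w 0.0875 F [ 0.1 -0.1  0.3]
now mm [ 6.6 -3.  -4.6] after turn [ 6.7 -2.9 -4.5] turn 0.7
level turn x,z deg [-0.2 -0.2]
```

```bash
python3 -m jog '[[0.006,-0.002,-0.004,-0.2,0.7,-0.2],[0,-0.001,-0.0005,0,0,0],[0,0,-0.0005,0,0,0],[0,0,0,0,0,0],[0,0,-0.0005,0,0,0],[0,0.0005,0,0,0,0],[0,0,-0.0005,0,0,0],[0,0.0005,0,0,0,0],[0,0,0,0,0,0],[0,0.0005,0,0,0,0],[0,0,0,0,0,0]]' -1 20; python3 go.py 0.6151 0.1427 0.14 -14.2
```

```text
time: 28.42
ee_pos: [0.3654, -0.3079, 0.0267]
eef_rot: [0.433, -0.556, 0.559, -0.437]
ft_force: [-0.2, -0.2, -0.2]
width: 0.0374
t 28.42 pos [ 0.3654 -0.3079  0.0267] jaw -14.2 tilt [ 0.007 -0.    -1.   ] w 0.0374 F [-0.2 -0.2 -0.2]
now mm [-498.1 -111.6  132.7] after turn [-498.1 -113.3  131.6] turn 0.0
level turn x,z deg [-0.4 -0.1]
```

```bash
python3 -m jog '[[0,-0.015,0,-0.4,0,-0.1],[0,-0.03,0,0,0,0],[0,-0.035,0,0,0,0],[-0.02,-0.025,0.004,0,0,0],[-0.035,0,0.009,0,0,0],[-0.04,0,0.0105,0,0,0],[-0.04,0,0.0105,0,0,0],[-0.04,0,0.0105,0,0,0],[-0.04,0,0.0105,0,0,0],[-0.04,0,0.0105,0,0,0],[-0.04,0,0.0105,0,0,0],[-0.04,0,0.0105,0,0,0]]' ; python3 go.py 0.6151 0.1427 0.14 -14.2
```

```text
time: 29.42
ee_pos: [0.53, -0.0078, 0.1345]
eef_rot: [-0.428, 0.564, -0.56, 0.429]
ft_force: [0.9, -1.2, -0.8]
width: 0.0377
t 29.42 pos [ 0.53   -0.0078  0.1345] jaw -15.3 tilt [-0.003  0.006 -1.   ] w 0.0377 F [ 0.9 -1.2 -0.8]
now mm [-167.6   -4.9   42.3] after turn [-166.8   -5.5   45.6] turn -1.1
level turn x,z deg [ 0.2 -0.3]
```

```bash
python3 -m jog '[[-0.04,-0.002,0.01,0.2,-1.1,-0.3],[-0.04,0,0.01,0,0,0],[-0.035,0,0.01,0,0,0],[-0.02,0,0.006,0,0,0],[-0.01,0,0.002,0,0,0],[0,0,0,0,0,0],[0,0,0,0,0,0],[0,0,0,0,0,0]]' ; python3 go.py 0.6151 0.1427 0.06 -14.2
```

```text
time: 30.08
ee_pos: [0.6035, 0.1362, 0.1312]
eef_rot: [-0.44, 0.556, -0.554, 0.436]
ft_force: [0.4, 0.1, -1.1]
width: 0.0374
t 30.08 pos [0.6035 0.1362 0.1312] jaw -13.5 tilt [-0.007 -0.002 -1.   ] w 0.0374 F [ 0.4  0.1 -1.1]
now mm [-9.3 71.1 10.2] after turn [-9.2 71.2  9.7] turn 0.7
level turn x,z deg [0.4 0.2]
```

```bash
python3 -m jog '[[-0.007,0,0.007,0.4,0.7,0.2],[-0.002,0.008,0.002,0,0,0],[0,0.018,0,0,0,0],[0,0.02,0,0,0,0],[0,0.015,0,0,0,0],[0,0.005,0,0,0,0],[0,0,0,0,0,0]]' ; python3 go.py 0.6151 0.1427 0.0307 -14.2
```

```text
time: 30.67
ee_pos: [0.6161, 0.1346, 0.0634]
eef_rot: [0.429, -0.56, 0.562, -0.432]
ft_force: [0.3, -0.5, -1.1]
width: 0.0372
t 30.67 pos [0.6161 0.1346 0.0634] jaw -15.0 tilt [ 0.005  0.001 -1.   ] w 0.0372 F [ 0.3 -0.5 -1.1]
now mm [-7.5 32.7 -3.2] after turn [-7.6 32.7 -3. ] turn -0.8
level turn x,z deg [-0.3 -0.2]
```

```bash
python3 -m jog '[[-0.006,0.002,-0.003,-0.3,-0.8,-0.2],[-0.001,0.008,0,0,0,0],[0,0.009,0,0,0,0],[0,0.006,0,0,0,0],[0,0.002,0,0,0,0],[0,0.001,0,0,0,0],[0,0,0,0,0,0]]' ; python3 go.py 0.6151 0.1427 0.0307 -14.2
```

```text
time: 31.25
ee_pos: [0.6163, 0.1425, 0.035]
eef_rot: [0.434, -0.558, 0.558, -0.435]
ft_force: [-1.0, 0.9, -1.8]
width: 0.0377
t 31.25 pos [0.6163 0.1425 0.035 ] jaw -14.2 tilt [ 0.002  0.    -1.   ] w 0.0377 F [-1.   0.9 -1.8]
now mm [ 0.1  4.3 -1.2] after turn [ 0.1  4.3 -1.2] turn 0.0
level turn x,z deg [-0.1 -0. ]
```

```bash
python3 -m jog '[[0,0.0015,-0.001,-0.1,0,0],[0,0.0015,0,0,0,0],[0,0.001,0,0,0,0],[0,0.0005,0,0,0,0],[0,0.0005,0,0,0,0]]' ; python3 go.py 0.6151 0.1427 0.0307 -14.2
```

```text
time: 31.67
ee_pos: [0.6159, 0.1428, 0.0308]
eef_rot: [-0.434, 0.558, -0.558, 0.435]
ft_force: [-3.5, -1.0, 8.0]
width: 0.0377
t 31.67 pos [0.6159 0.1428 0.0308] jaw -14.2 tilt [ 0.001  0.001 -1.   ] w 0.0377 F [-3.5 -1.   8. ]
now mm [ 0.3  0.1 -0.7] after turn [ 0.3  0.1 -0.7] turn 0.0
level turn x,z deg [-0.  -0.1]
```

Contact is confirmed. I'll release, retreat upwards and back, and look.

```bash
python3 -m jog '[[0,0,0,0,0,0],[0,0,0,0,0,0],[0,0,0,0,0,0],[0,0,0,0,0,0],[0,0,0,0,0,0],[0,0,0,0,0,0],[0,0,0,0,0,0]]' 1; python3 -m jog '[[0,-0.02,0,0,0,0],[0,-0.03,0,0,0,0],[0,-0.035,0,0,0,0],[0,-0.035,0,0,0,0],[0,-0.035,0,0,0,0],[0,-0.02,-0.03,0,0,0],[0,0,-0.035,0,0,0],[0,0,-0.035,0,0,0],[0,0,-0.03,0,0,0],[0,0,-0.02,0,0,0],[0,0,0,0,0,0],[0,0,0,0,0,0]]'
python3 - <<'E'
from bench import r
import cv2,numpy as np
for n in("top","scene"):
    c=r.camera(n);np.savez(f"{n}9.npz",**c);im=c["image"][...,::-1]
    im=im[130:330,150:490] if n=="top" else im[60:300,130:470]
    cv2.imwrite(f"pics/{n}9.png",cv2.resize(im,None,fx=2.3,fy=2.3,interpolation=cv2.INTER_CUBIC))
E
```

```text
time: 32.25
ee_pos: [0.6168, 0.1428, 0.0317]
eef_rot: [0.433, -0.558, 0.558, -0.436]
ft_force: [0.3, -0.1, -0.8]
width: 0.0762
time: 33.25
ee_pos: [0.4652, 0.1786, 0.2121]
eef_rot: [-0.433, 0.559, -0.558, 0.434]
ft_force: [0.9, -0.1, 0.4]
width: 0.0873
```

View pics/top9.png

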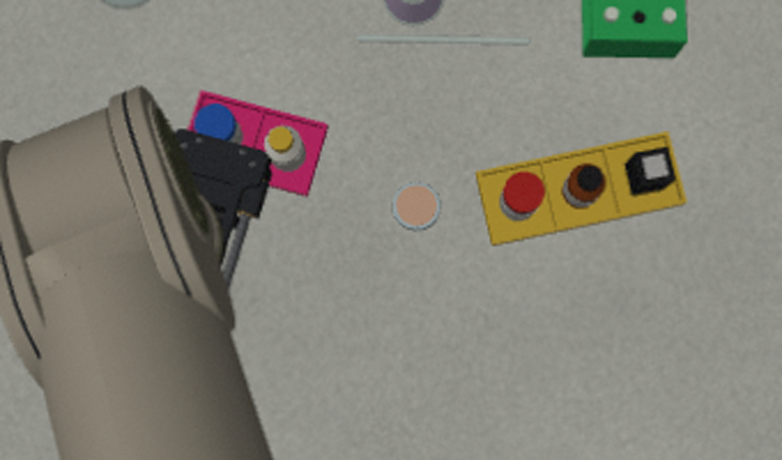

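View pics/scene9.png

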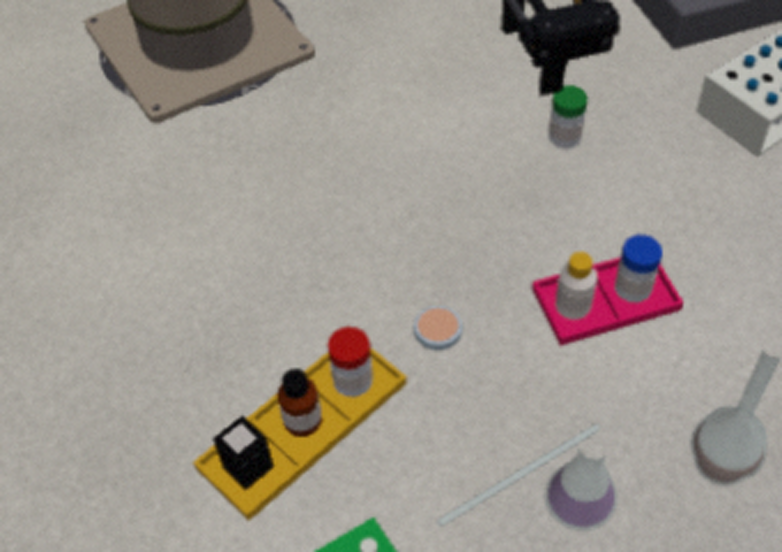

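Both views show all five pieces upright, one to a pocket in the right trays. The dish, green jar and flask are in place and the gripper is clear, so I'm handing in.

Run:
```python
from bench import r
r.close_job()
```

```text
the job is handed in; nothing more can be done
```

Both kits are made up, and I handed the job in at about 33 s on the robot's clock. The red jar, amber bottle and slide box are in the yellow tray, and the blue jar and white bottle are in the pink tray. I placed them in that order.

- **Setting down:** I lowered each piece in steps of about 1 mm until it touched the tray floor, then released it. The highest contact force I read was about 12 N.
- **Final check:** The last top and scene pictures show all five pieces upright, one to a pocket. The green jar, dish and flask look undisturbed, but I judged this by eye and did not re-measure them. In the top picture the arm hid the green jar, so I saw it only in the scene view. The gripper was open and touching nothing.
- **Tool drift:** The tool wandered sideways by up to about 24 mm on some fast moves. I corrected this above the tray walls each time before setting a piece down. No check failed.

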